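Hook the tape measure on the stop bar, draw it out and lock it

ROBOT

A 6-joint arm with a two-finger parallel gripper is mounted at the origin on a cart in front of the work surface, level with it; the furniture and walls round the work are solid. World frame = base frame: x ahead of the robot, y to its left, z up, the work surface at z = 0. Lengths are in m, angles in rad, forces in N, time in s.
With the tool pointing down it reaches from about 0.35 to 0.975 m from the base axis. Payload 7.1 kg.
Tool frame: the origin (TCP) lies midway between the tips of the shut fingers; the grasp point (between the pads) lies 19 mm behind it (env.tcp_to_grasp is the distance from the TCP to the grasp point, in m); z points along the fingers, y is the line along which they close (so a half turn about z gives the same grasp; the last joint's range is limited). The gripper opens to 88 mm and grips with 3 to 60 N. Pads are 20 mm wide; open, the fingers measure 115 mm over their backs; the gripper's body (75 mm by 178 mm) begins 61 mm behind the grasp point.
Start: joints at [-1.211, 0.423, 1.63, -0, 1.089, -0.019], TCP at [0.231, -0.581, 0.223] pointing down, gripper open.
Joint ranges: [-3, 3], [-0.9, 2.11], [0.09, 2.58], [-1.31, 4.45], [0.11, 2.69], [-2.54, 2.54]. Speed limits (rad/s): [2.39, 2.39, 3.01, 3.14, 3.14, 3.14].

INTERFACE

Orientations are given as a unit quaternion [w, x, y, z].
In Python, from rig import env, vision gives the robot as it stands.
- The arm moves only by the shell command python3 -m inch 'ROWS' [FORCE]. ROWS is JSON, one flat list of numbers, 7 for each row, row after row: the shift along the tool's x, y, z scaled (see below), then the turn, a rotation vector about the tool's x, y, z scaled (see below), then the closure, from -1 (fully open) to 1 (shut), so that 0 is half open. In form: [tx, ty, tz, ax, ay, az, hand, tx, ty, tz, ax, ay, az, hand, ...]. A call has 1 to 5 rows; each row is the pose to reach, as a shift and turn from the pose commanded when the call began, along the tool's axes at that moment; what a row does not reach only later rows make up. The controller multiplies each number of a shift by 100 cm and each number of a turn by 45 degrees. A row lasts 1/8 s, in which the tool goes at most 62.5 mm and 10.7 degrees, less where a joint would pass 70% of its speed; a pose out of reach is approached as far as the arm can. A call with a number of a shift or a turn outside -1 to 1 is refused whole. A call with a gripper value outside its range is refused whole. The fingers move at their own pace and stop on an object; FORCE is the grip in N (left out, the last holds). Time passes only in rows, so rows that repeat a pose let the fingers close. It gives the time, the measured TCP pose, the force, the opening and the grip force at its end, in the units of the state.
- env.state(): the state, without advancing time (a new reading comes with each control period).
- vision.capture(name): name is "side" or "top" or "wrist"; returns a dict with "color" (400x640x3 uint8, blue, green, red), "intrinsics" (3x3 intrinsics, pixels), "world_from_camera" (4x4, takes a point from camera to world coordinates). Camera axes: x right, y up, looking along -z (the intrinsics and any distortion apply to the point x, -y, -z); pixel columns grow to the right and rows downward; lengths in m; the calibration is good to about 2 mm. The wrist camera is an equidistant fisheye: a pixel r from the principal point sees the ray r / f radians off the axis. A picture is of the moment at which its call begins. There is no depth.
- env.hand_in(): hands the job in; it is judged then, once.
The state is a dict: "t": time; "joints": joint angles; "joint_velocities": joint speeds; "joint_torque": joint torques, N m; "position": TCP position; "tcp_rot": TCP orientation; "wrist_force": force on the tool from outside, world axes, zero at the start; "wrist_torque": the same for the moment, N m; "gripper_width": finger opening in m; "grasp_force": force on a finger pad.
Only numpy, scipy, OpenCV 4.12 (cv2) and the standard library are available. Lean on these libraries where they do the work, as an engineer would, in place of code of your own. Each camera call takes 0.05 s, during which the arm holds its last target. There are 200 camera calls.

TASK

Set up the tape measure for laying off 15 cm wire leads from the longer of the two stop bars: hook the end of the tape over the far edge of that bar near its middle, draw the case straight back, square to the bar, until about 15 cm of tape shows between the hook and the case, and stand the case upright on the bench. Then press the lock key on top of the case fully down and let go, leaving the tape hooked, drawn and locked.

Things in the scene. Friction and masses are not known exactly. Their poses are not given: they have to be found in the camera images.
- tape_case: the tape measure: loose upright grey plastic case, 76 long (x) x 34 wide (y) x 62 mm high, 0.45 kg; origin at the centre of its underside, z up, +x towards the face where the tape comes out. Grip across the 34 mm width from above, 35 to 45 mm up. The white tape, 16 mm wide, leaves the foot of the +x face, underside 15 mm up; 45 mm show at the start. Released with the tape drawn, it stays put.
- tape_hook (a point): the tape's end hook: a steel plate 18 wide, 2.5 mm thick, turned down from the tape (17 mm up) to 3 mm above the level of the case's underside. This point: on its inner face (looking back to the case), mid width, 8 mm above the underside's level; at the start 83 mm ahead (+x) of the case's origin; axes as the case's.
- tape_blade (a joint): how far the tape has been drawn out beyond its starting length, in m: 0 at the start, at most 0.135; tape showing between hook and case = 0.045 + this value. A spring of 1.2 to 1.5 N pulls it back in.
- tape_lock (a joint): the lock key, in m: 0 up (free), 0.004 fully down (locked). It moves straight down into the case against 2 to 3 N (a push of 6 to 12 N takes it home), stays where it is left, and clamps the tape.
- tape_lock_top (a point): centre of the top of the lock key, a black ribbed square 20 x 20 mm, standing 8 mm proud of the case's top (70 mm above the case's underside) and 8 mm from the case's middle towards its +x face; moves with the key.
- long_bar: the longer stop bar: straight aluminium bar, 14 (x) x 150 (y) x 12 mm (z), screwed flat to the bench (fixed), a screw head near each end; origin at the centre of its underside, y along the bar, +x towards its far edge, turned away from the robot, over which the hook goes. The other bar is alike but only 80 mm long; the two may swap sides. The tape of a standing case clears a bar by 3 mm.
Not all that is in view belongs to the job. What is shaped like the long_bar but blue is not meant.

How it is judged:
On the way, in this order (a step that is already met when the one before it is completed fails the run):
1. the tape is hooked over the far edge of the longer bar and drawn out to 130 to 170 mm, not yet locked (x of tape_hook in the frame of long_bar between 0.002 and 0.017 m and z of tape_hook in the frame of long_bar below 0.012 m and y of tape_hook in the frame of long_bar between -0.06 and 0.06 m and value of joint tape_blade between 0.085 and 0.125 m and value of joint tape_lock below 0.0015 m), for 0.2 s.
2. the lock key is pressed down (value of joint tape_lock above 0.0022 m), for 0.1 s.
At the end, for the whole second after the job is handed in: The hook hangs behind the far edge of the longer bar (within 10 mm of that edge, at most 60 mm from the bar's middle), 130 to 170 mm of tape show, square to the bar within 15 degrees; the case stands upright on the bench at rest; the lock key is down by more than 2.2 mm (x of tape_hook in the frame of long_bar between 0.002 and 0.017 m and z of tape_hook in the frame of long_bar below 0.012 m and y of tape_hook in the frame of long_bar between -0.06 and 0.06 m and value of joint tape_blade between 0.085 and 0.125 m and value of joint tape_lock above 0.0022 m and angle between the x axis of tape_case and the x axis of long_bar, either way round below 0.26 rad and angle between tape_case's own z axis and vertical below 0.1 rad and height (world z) of tape_case below 0.006 m and linear speed of tape_case below 0.01 m/s); the robot touches nothing.
It also fails if it takes over 48 s, if anything falls off the work surface, if the arm or the gripper's body presses on something with over 40 N, if the wrist force passes 120 N, or if a joint passes its speed limit or range.

## Working session

There is one attempt and no reset: what is moved stays moved. The work goes in short steps, Python scripts to look and compute and a shell command to move; the robot and the scene stay as the last step left them, time stands still between calls to the robot, and variables do not carry over. Pictures are saved under pics/ and viewed, at most 10 in all, crops included, and the job is handed in when it is done.

```bash
ls; mkdir -p pics
python3 - <<'E'
from rig import env, vision
import cv2,numpy as np
for n in("top","side"):
    c=vision.capture(n); cv2.imwrite(f"pics/{n}0.png",c["color"]); np.savez(f"{n}0.npz",**c)
    print(n,c["intrinsics"].round(1).tolist(),c["world_from_camera"].round(3).tolist())
s=env.state(); print(s["position"],s["tcp_rot"],s["t"])
E
```

```text
pics
top [[496.0, 0.0, 311.7], [0.0, 496.0, 205.1], [0.0, 0.0, 1.0]] [[-0.001, 0.997, -0.079, 0.468], [-1.0, -0.0, 0.005, -0.065], [0.005, 0.079, 0.997, 0.947], [0.0, 0.0, 0.0, 1.0]]
side [[431.3, 0.0, 315.5], [0.0, 431.3, 199.8], [0.0, 0.0, 1.0]] [[-0.786, 0.228, -0.574, 0.063], [-0.618, -0.26, 0.742, 0.55], [0.02, 0.938, 0.346, 0.372], [0.0, 0.0, 0.0, 1.0]]
[ 0.23098052 -0.58021178  0.22199338] [-6.65538395e-04  9.82112399e-01  1.88294387e-01 -1.28267183e-04] 0.1
```

View pics/top0.png

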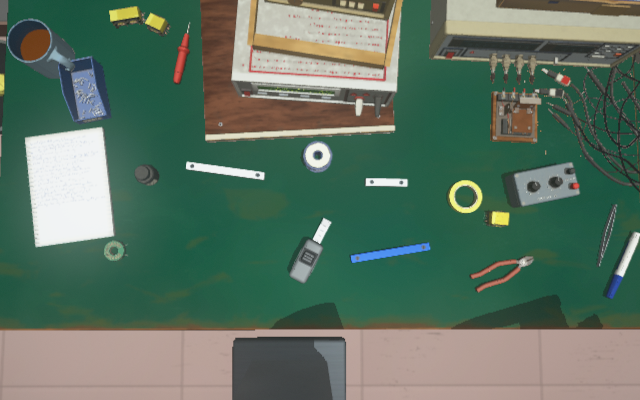

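View pics/side0.png

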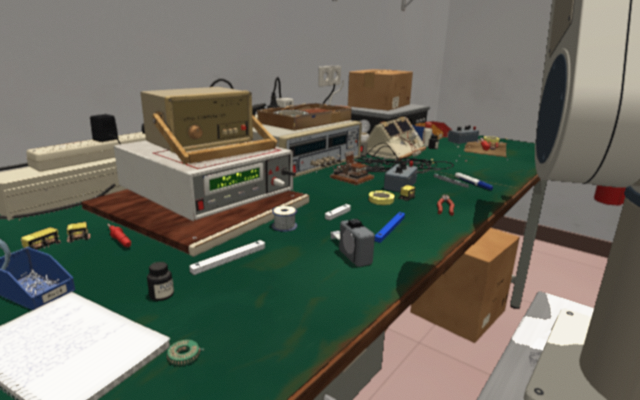

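Top view: candidates are the aluminium bar at (225,171), about 78 px long, the aluminium bar at (386,182), about 42 px, and the blue bar at (390,252), which is excluded. The longer unpainted bar is (225,171). The tape case is at (307,258) with its tape towards (323,225). Next I'll measure and check a crop.

```bash
cat > h.py <<'E'
import numpy as np,cv2
def ray(c,u,v,z):
    K=c["intrinsics"];T=c["world_from_camera"]
    d=T[:3,:3]@np.array([(u-K[0,2])/K[0,0],-(v-K[1,2])/K[1,1],-1]); o=T[:3,3]
    return o+d*(z-o[2])/d[2]
def fray(c,u,v,z):
    K=c["intrinsics"];T=c["world_from_camera"]
    a=(u-K[0,2]);b=(v-K[1,2]);r=np.hypot(a,b);t=r/K[0,0]
    d=T[:3,:3]@np.array([np.sin(t)*a/r,-np.sin(t)*b/r,-np.cos(t)]); o=T[:3,3]
    return o+d*(z-o[2])/d[2]
def rect(m,c,z,f=ray,x0=0,y0=0):
    n,l,s,_=cv2.connectedComponentsWithStats(m.astype(np.uint8))
    i=1+s[1:,4].argmax(); v,u=np.nonzero(l==i)
    P=np.array([f(c,a+x0,b+y0,z)[:2] for a,b in zip(u,v)])*1000
    (q,w,a)=cv2.minAreaRect(P.astype(np.float32))
    mu=P.mean(0);e=np.linalg.eigh(np.cov((P-mu).T))[1][:,1]
    return dict(px=(u.mean()+x0,v.mean()+y0),centre=q,size=w,ang=a,axis=e,n=len(u))
E
python3 - <<'E'
from h import *
c=dict(np.load("top0.npz")); im=c["color"].astype(int)
def go(x0,x1,y0,y1,f,z): print({k:np.round(v,2).tolist() for k,v in rect(f(im[y0:y1,x0:x1]),c,z,ray,x0,y0).items()})
br=lambda a:(a.min(2)>130)
go(175,275,150,190,br,.012); go(360,415,170,195,br,.012); go(310,335,215,245,br,.017)
go(285,335,225,290,lambda a:(a.max(2)-a.min(2)<28)&(a.max(2)>45)&(a.max(2)<180),.062)
go(285,335,235,290,lambda a:(a.max(2)<45)&(a[:,:,1]-a[:,:,2]<15),.070)
k=c["color"][140:300,170:420]; cv2.imwrite("pics/crop0.png",cv2.resize(k,None,fx=3.2,fy=3.2,interpolation=cv2.INTER_CUBIC))
E
```

```text
{'px': [224.92, 170.2], 'centre': [608.76, 94.48], 'size': [150.39, 15.42], 'ang': 82.1, 'axis': [0.14, 0.99], 'n': 621}
{'px': [386.34, 181.75], 'centre': [586.22, -211.59], 'size': [15.3, 79.93], 'ang': 0.01, 'axis': [0.03, 1.0], 'n': 327}
{'px': [321.42, 230.32], 'centre': [494.33, -88.38], 'size': [16.75, 46.07], 'ang': 63.28, 'axis': [-0.89, 0.46], 'n': 227}
{'px': [305.75, 260.42], 'centre': [440.17, -59.35], 'size': [35.64, 77.37], 'ang': 63.23, 'axis': [-0.89, 0.46], 'n': 845}Traceback (most recent call last):
  File "<stdin>", line 7, in <module>
  File "<stdin>", line 3, in go
  File "h.py", line 13, in rect
    i=1+s[1:,4].argmax(); v,u=np.nonzero(l==i)
        ~~~~~~~~~~~~~~^^
ValueError: attempt to get argmax of an empty sequence
```

Sizes match: 150×15 mm and 80×15 mm bars, 77×36 mm case, and 46×17 mm of tape.

```bash
cat > go.py <<'E'
import sys,numpy as np
from rig import env
from scipy.spatial.transform import Rotation as R
x,y,z,h=map(float,sys.argv[1:5])  # TCP target, tool-x heading (deg), pointing down
s=env.state();q=s["tcp_rot"];r=R.from_quat([q[1],q[2],q[3],q[0]])
t=R.from_euler("z",h,degrees=True)*R.from_euler("x",180,degrees=True)
print("shift",r.inv().apply(np.array([x,y,z])-s["position"]).round(4),"turn",((r.inv()*t).as_rotvec()/np.radians(45)).round(3),
 "t",round(s["t"],2),"p",s["position"].round(4),"F",s["wrist_force"].round(1),"w",round(s["gripper_width"],4),"j6",s["joints"][5].round(2))
E
python3 - <<'E'
import cv2
k=cv2.imread("pics/top0.png")[140:300,170:420]; cv2.imwrite("pics/crop0.png",cv2.resize(k,None,fx=3.2,fy=3.2,interpolation=cv2.INTER_CUBIC))
E
python3 go.py 0.440 -0.059 0.16 -26.8
```

```text
shift [ 0.387  -0.4069  0.0625] turn [-2.000e-03  1.000e-03  1.078e+00] t 0.1 p [ 0.231  -0.5802  0.222 ] F [-0.4 -0.1 -1.2] w 0.0878 j6 -0.02
```

View pics/crop0.png

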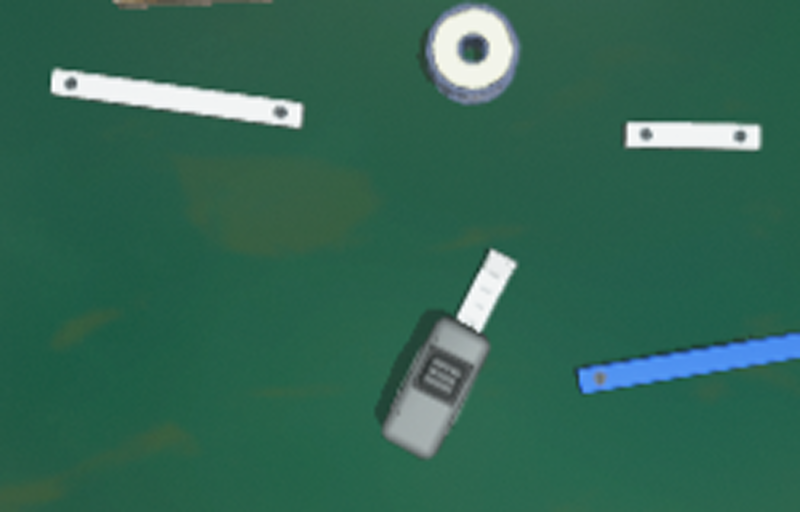

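The crop confirms it: the long two-screw bar is at (176,98), the short one at (693,135), and the blue one at lower right. The tape case is at (437,390), with its tape pointing up-right. A spool of tape sits at (473,48), out of the way.

```bash
python3 -m inch '[0.19,-0.2,0.03,0,0,0.5,-1, 0.19,-0.2,0.03,0,0,0.5,-1, 0.19,-0.2,0.03,0,0,0.5,-1, 0.19,-0.2,0.03,0,0,0.5,-1, 0.19,-0.2,0.03,0,0,0.5,-1]' 10; python3 -m inch '[0,0,0,0,0,0,-1]'; python3 go.py 0.440 -0.059 0.16 -26.8
```

```text
t: 0.72
position: [0.3337, -0.3215, 0.1921]
tcp_rot: [-0.001, 1.0, -0.006, -0.001]
wrist_force: [-0.2, 0.1, 0.2]
gripper_width: 0.0883
grasp_force: 0.0
t: 0.85
position: [0.3339, -0.3229, 0.1924]
tcp_rot: [-0.0, 1.0, -0.005, -0.0]
wrist_force: [-0.4, -0.4, -0.1]
gripper_width: 0.0879
grasp_force: 0.0
shift [ 0.1033 -0.265   0.0325] turn [-0.001  0.001  0.582] t 0.85 p [ 0.3339 -0.3229  0.1924] F [-0.4 -0.4 -0.1] w 0.0879 j6 0.79
```

```bash
python3 -m inch '[0.103,-0.265,0.032,0,0,0.58,-1, 0.103,-0.265,0.032,0,0,0.58,-1, 0.103,-0.265,0.032,0,0,0.58,-1, 0.103,-0.265,0.032,0,0,0.58,-1, 0.103,-0.265,0.032,0,0,0.58,-1]'; python3 -m inch '[0,0,0,0,0,0,-1,0,0,0,0,0,0,-1]'; python3 go.py 0.440 -0.059 0.021 -26.8
python3 - <<'E'
from rig import env,vision
import cv2,numpy as np
c=vision.capture("wrist");np.savez("w1.npz",**c);cv2.imwrite("pics/w1.png",c["color"]);print(c["intrinsics"][0,0],c["world_from_camera"].round(3))
E
```

```text
t: 1.48
position: [0.4417, -0.0602, 0.1607]
tcp_rot: [0.0, 0.973, -0.233, 0.001]
wrist_force: [-0.2, -0.1, 0.8]
gripper_width: 0.0878
grasp_force: 0.0
t: 1.72
position: [0.4406, -0.0619, 0.1606]
tcp_rot: [0.0, 0.973, -0.232, -0.0]
wrist_force: [-0.1, 0.9, 0.4]
gripper_width: 0.0879
grasp_force: 0.0
shift [-0.0018 -0.0023  0.1396] turn [ 0.     0.    -0.002] t 1.73 p [ 0.4406 -0.0619  0.1606] F [-0.1  0.9  0.4] w 0.0879 j6 1.87
309.70691628693146 [[-0.452  0.861  0.234  0.504]
 [-0.892 -0.436 -0.119 -0.094]
 [-0.001 -0.263  0.965  0.322]
 [ 0.     0.     0.     1.   ]]
```

View pics/w1.png

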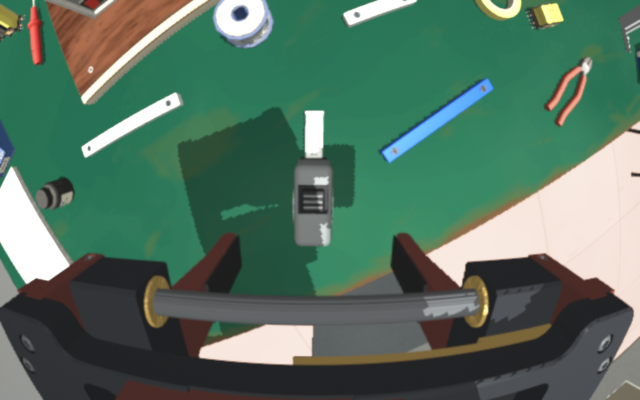

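The wrist view shows the case at (313,203), centred between the fingers (235 and 397), with the tape straight ahead at (314,130). Descending to grasp.

```bash
python3 -m inch '[-0.002,-0.002,0.05,0,0,0,-1, -0.002,-0.002,0.1,0,0,0,-1, -0.002,-0.002,0.139,0,0,0,-1, -0.002,-0.002,0.139,0,0,0,-1]'; python3 -m inch '[0,0,0,0,0,0,1,0,0,0,0,0,0,1,0,0,0,0,0,0,1,0,0,0,0,0,0,1,0,0,0,0,0,0,1]' 30;python3 -m inch '[0,0,0,0,0,0,1,0,0,0,0,0,0,1]'; python3 go.py 0.541 0.105 0.061 -7.9
```

```text
t: 2.28
position: [0.4372, -0.0596, 0.0198]
tcp_rot: [0.0, 0.972, -0.234, -0.003]
wrist_force: [0.6, -0.7, -0.2]
gripper_width: 0.0885
grasp_force: 0.0
t: 2.9
position: [0.4397, -0.0583, 0.022]
tcp_rot: [-0.0, 0.973, -0.232, 0.0]
wrist_force: [0.1, 0.5, -0.0]
gripper_width: 0.0413
grasp_force: 0.0
t: 3.15
position: [0.4396, -0.0583, 0.0218]
tcp_rot: [-0.0, 0.973, -0.232, 0.0]
wrist_force: [-1.0, 1.1, 4.5]
gripper_width: 0.0338
grasp_force: 29.9
shift [ 0.0166 -0.1915 -0.0392] turn [-0.    -0.    -0.422] t 3.15 p [ 0.4396 -0.0583  0.0218] F [-1.   1.1  4.5] w 0.0338 j6 1.88
```

```bash
python3 -m inch '[0,0,-0.02,0,0,0,1,0,0,-0.04,0,0,0,1,0,0,-0.04,0,0,0,1]'; python3 -m inch '[0.008,-0.04,0,0,0,-0.1,1,0.016,-0.08,0,0,0,-0.2,1,0.016,-0.12,0,0,0,-0.3,1,0.016,-0.16,0,0,0,-0.4,1,0.0166,-0.19,0,0,0,-0.42,1]';python3 -m inch '[0,0,0,0,0,0,1,0,0,0,0,0,0,1]'; python3 go.py 0.541 0.105 0.061 -7.9
python3 - <<'E'
from rig import env,vision
import cv2,numpy as np
c=vision.capture("wrist");np.savez("w2.npz",**c)
d=vision.capture("top");np.savez("t2.npz",**d)
cv2.imwrite("pics/w2.png",c["color"])
E
```

```text
t: 3.52
position: [0.4399, -0.0584, 0.0621]
tcp_rot: [-0.0, 0.973, -0.233, 0.001]
wrist_force: [-0.6, -0.3, -5.6]
gripper_width: 0.034
grasp_force: 29.9
t: 4.15
position: [0.54, 0.105, 0.06]
tcp_rot: [0.0, 0.998, -0.069, -0.001]
wrist_force: [-0.3, 0.3, -4.4]
gripper_width: 0.034
grasp_force: 29.9
t: 4.4
position: [0.5388, 0.1031, 0.0604]
tcp_rot: [0.0, 0.998, -0.07, -0.001]
wrist_force: [0.0, 0.1, -5.2]
gripper_width: 0.0341
grasp_force: 29.9
shift [ 0.0019 -0.0022 -0.0006] turn [ 0.001  0.004 -0.002] t 4.4 p [0.5388 0.1031 0.0604] F [ 0.   0.1 -5.2] w 0.0341 j6 1.88
```

View pics/w2.png

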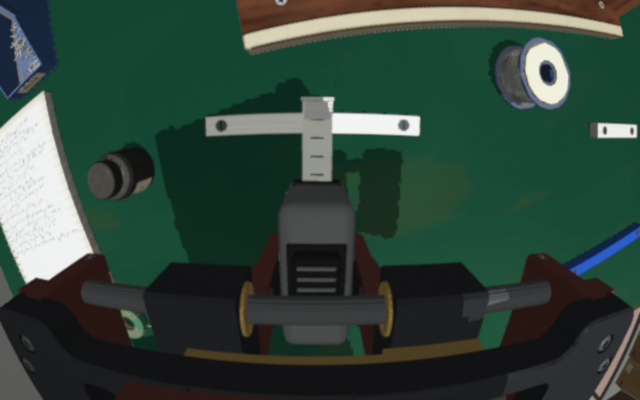

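The tape crosses the bar near its middle (318,120), the hook is at (318,100), and the bar's ends are at (207,126) and (419,125). Measuring the hook against the far edge with rays.

Run:
```python
from h import *
c=dict(np.load("w2.npz"));im=c["color"].astype(int)
m=im.min(2)>120
# far-edge of bar: first bright row in columns
P=[]
for u in list(range(212,296,4))+list(range(340,416,4)):
    v=100+np.argmax(m[100:140,u]); n=100+np.nonzero(m[100:140,u])[0].max()
    P.append(np.r_[fray(c,u,v-.5,.012)[:2],fray(c,u,n+.5,.012)[:2]])
P=np.array(P)
for k in(0,2):
    f=np.polyfit(P[:,k+1],P[:,k],1); print("edge x=%.4f*y+%.4f"%tuple(f),"std",np.std(P[:,k]-np.polyval(f,P[:,k+1])).round(4))
print("ends",fray(c,206,126,.012)[:2],fray(c,420,125,.012)[:2])
print(im[92:122,318].min(1))
for v in(97,):print("hook",fray(c,303,v,.0556)[:2],fray(c,318,v,.0556)[:2],fray(c,333,v,.0556)[:2])
d=dict(np.load("t2.npz"));i=d["color"].astype(int)
```

```text
edge x=0.1322*y+0.6043 std 0.0002
edge x=0.1470*y+0.5891 std 0.0002
ends [0.620382   0.16904782] [0.60014366 0.02119459]
[ 25  23  21  25  64 110 123 120 114 118 127 128 127 128 129 129 131 130
 129 128 127 127 128 128 128 127 121 104 116 136]
hook [0.62439233 0.09781039] [0.62326233 0.08996939] [0.62222003 0.08211097]
```

```bash
python3 -m inch '[0.005,-0.001,0,0,0,0,1,0.005,-0.001,0.01,0,0,0,1,0.005,-0.001,0.025,0,0,0,1,0.005,-0.001,0.037,0,0,0,1,0.005,-0.001,0.037,0,0,0,1]'; python3 -m inch '[0,0,0,0,0,0,1,0,0,0,0,0,0,1]'; python3 go.py 0.4335 0.119 0.0225 -7.9
python3 - <<'E'
from rig import env,vision
import cv2,numpy as np
from h import *
c=vision.capture("wrist");np.savez("w3.npz",**c)
cv2.imwrite("pics/w3.png",cv2.resize(c["color"][60:220,160:460],None,fx=2.5,fy=2.5))
E
```

```text
t: 5.12
position: [0.5442, 0.1037, 0.0231]
tcp_rot: [0.0, 0.998, -0.07, -0.001]
wrist_force: [-0.9, 1.2, -4.7]
gripper_width: 0.034
grasp_force: 29.9
t: 5.38
position: [0.5457, 0.104, 0.025]
tcp_rot: [-0.0, 0.998, -0.07, 0.0]
wrist_force: [0.3, -0.2, -5.1]
gripper_width: 0.0338
grasp_force: 29.9
shift [-0.1132  0.0007  0.0025] turn [-0.    -0.001 -0.002] t 5.38 p [0.5457 0.104  0.025 ] F [ 0.3 -0.2 -5.1] w 0.0338 j6 1.88
```

View pics/w3.png

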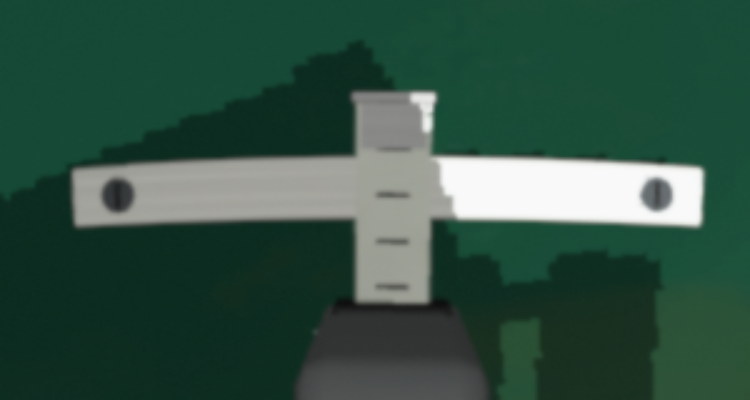

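The hook hangs clear behind the far edge (crop: hook at y≈95, edge at y≈155). Drawing back about 117 mm.

```bash
python3 -m inch '[-0.01,0,0.002,0,0,0,1,-0.025,0,0.002,0,0,0,1,-0.045,0,0.002,0,0,0,1,-0.065,0,0.002,0,0,0,1,-0.085,0,0.002,0,0,0,1]'; python3 -m inch '[-0.015,0,0,0,0,0,1,-0.03,0,0,0,0,0,1,-0.031,0,0,0,0,0,1,-0.031,0,0,0,0,0,1]'; python3 go.py 0.4297 0.12 0.0218 -7.9
python3 - <<'E'
from rig import env,vision
import cv2,numpy as np
from h import *
c=vision.capture("wrist");np.savez("w4.npz",**c)
cv2.imwrite("pics/w4.png",c["color"])
E
```

```text
t: 6.05
position: [0.4601, 0.116, 0.023]
tcp_rot: [-0.0, 0.998, -0.069, 0.0]
wrist_force: [0.6, 0.7, -5.3]
gripper_width: 0.034
grasp_force: 29.9
t: 6.55
position: [0.4308, 0.1201, 0.0227]
tcp_rot: [-0.0, 0.998, -0.07, 0.0]
wrist_force: [1.2, 0.1, -5.5]
gripper_width: 0.034
grasp_force: 29.9
shift [-0.001   0.0002  0.0009] turn [-0.    -0.    -0.002] t 6.55 p [0.4308 0.1201 0.0227] F [ 1.2  0.1 -5.5] w 0.034 j6 1.96
```

View pics/w4.png

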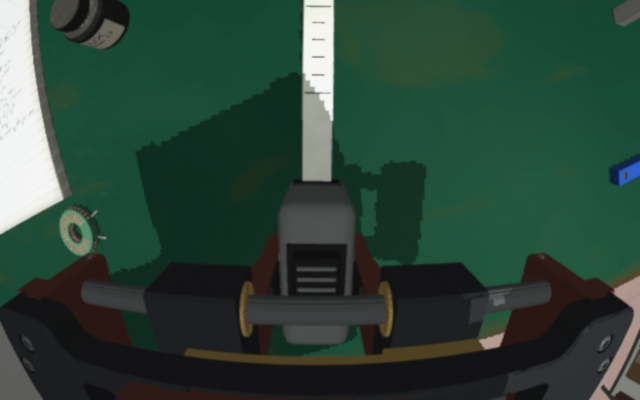

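The tape is drawn: white tape runs straight up from the case at (317,180), and the spring shows as +1.2 N. Setting the case down and releasing.

```bash
python3 -m inch '[0,0,0.001,0,0,0,1,0,0,0.0015,0,0,0,1,0,0,0.0015,0,0,0,1]'; python3 -m inch '[0,0,0,0,0,0,0,0,0,0,0,0,0,0,0,0,0,0,0,0,-0.3,0,0,0,0,0,0,-0.3,0,0,0,0,0,0,-0.3]'; python3 -m inch '[0,0,-0.03,0,0,0,-0.3,0,0,-0.07,0,0,0,-0.3,0,0,-0.11,0,0,0,-0.3,0,0,-0.11,0,0,0,-0.3]';  python3 -m inch '[0.008,0,0,0,0,0,1,0.008,0,0,0,0,0,1,0.008,0,0,0,0,0,1,0.008,0,0,0,0,0,1,0.008,0,0,0,0,0,1]' 20; python3 -m inch '[0,0,0,0,0,0,1,0,0,0,0,0,0,1]'; python3 go.py 0.4384 0.119 0.075 -7.9
python3 - <<'E'
from rig import env,vision
import cv2,numpy as np
for n in("wrist","top"):
    c=vision.capture(n);np.savez(n[0]+"5.npz",**c);cv2.imwrite(f"pics/{n}5.png",c["color"])
E
```

```text
t: 6.98
position: [0.4313, 0.12, 0.0218]
tcp_rot: [-0.0, 0.998, -0.07, 0.001]
wrist_force: [0.5, -0.2, 6.6]
gripper_width: 0.0338
grasp_force: 29.9
t: 7.6
position: [0.4304, 0.12, 0.0211]
tcp_rot: [0.0, 0.998, -0.07, -0.0]
wrist_force: [-0.4, 0.2, -0.5]
gripper_width: 0.0568
grasp_force: 0.0
t: 8.1
position: [0.4324, 0.1205, 0.1337]
tcp_rot: [-0.001, 0.998, -0.07, 0.003]
wrist_force: [0.9, -0.6, -0.8]
gripper_width: 0.0568
grasp_force: 0.0
t: 8.72
position: [0.4381, 0.1189, 0.1309]
tcp_rot: [0.0, 0.998, -0.07, -0.0]
wrist_force: [0.1, -0.3, -0.6]
gripper_width: 0.0104
grasp_force: 0.0
t: 8.98
position: [0.4384, 0.1189, 0.1312]
tcp_rot: [-0.0, 0.998, -0.07, 0.0]
wrist_force: [-0.4, -1.0, -0.4]
gripper_width: 0.0005
grasp_force: 0.0
shift [-0.     -0.0001  0.0562] turn [-0.    -0.    -0.002] t 8.97 p [0.4384 0.1189 0.1312] F [-0.4 -1.  -0.4] w 0.0005 j6 1.95
```

View pics/wrist5.png

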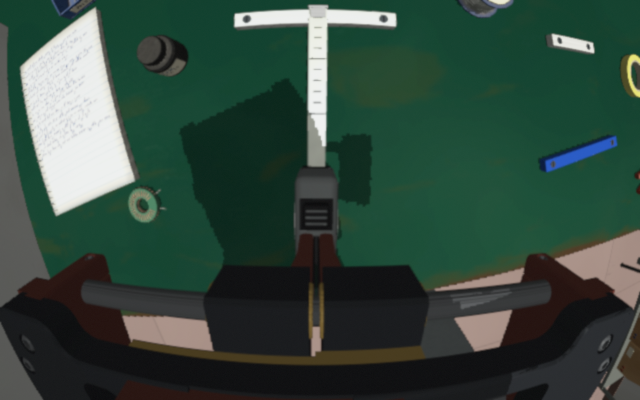

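Hook at (318,8) over the bar's far edge, tape square to the bar, key at (316,216), fingers shut. Checking the numbers.

```bash
python3 - <<'E'
from h import *
c=dict(np.load("w5.npz"))
print("key",fray(c,316.5,214,.07)[:2])
for v in(5,7):print("hook outer",fray(c,318,v,.017)[:2])
print("tape exit",fray(c,317,168,.017)[:2])
for u,v in((235,14),(396,13)):print("bar far corner",fray(c,u,v,.012)[:2])
E
python3 go.py 0.4384 0.119 0.072 -7.9
```

```text
key [0.44231777 0.11775696]
hook outer [0.61841074 0.09168571]
hook outer [0.61636835 0.09197435]
tape exit [0.46907042 0.11351943]
bar far corner [0.62604709 0.16832763]
bar far corner [0.60622388 0.02026867]
shift [-0.     -0.0001  0.0592] turn [-0.    -0.    -0.002] t 9.07 p [0.4384 0.1189 0.1312] F [ 0.3 -0.3 -0.5] w 0.0004 j6 1.95
```

```bash
python3 -m inch '[0.002,0,0.03,0,0,0,1,0.002,0,0.05,0,0,0,1,0.002,0,0.057,0,0,0,1,0.002,0,0.057,0,0,0,1]'; python3 -m inch '[0,0,0.003,0,0,0,1,0,0,0.006,0,0,0,1,0,0,0.006,0,0,0,1]'; python3 go.py 0.4404 0.1186 0.066 -7.9
```

```text
t: 9.57
position: [0.4402, 0.1186, 0.0741]
tcp_rot: [0.0, 0.998, -0.07, -0.0]
wrist_force: [-0.7, 0.0, 0.1]
gripper_width: 0.0005
grasp_force: 0.0
t: 9.95
position: [0.4406, 0.1187, 0.0684]
tcp_rot: [-0.0, 0.998, -0.07, 0.0]
wrist_force: [0.1, -0.4, 0.8]
gripper_width: 0.0002
grasp_force: 0.1
shift [-0.0002  0.0001  0.0024] turn [-0.    -0.001 -0.002] t 9.95 p [0.4406 0.1187 0.0684] F [ 0.1 -0.4  0.8] w 0.0002 j6 1.95
```

```bash
python3 -m inch '[0,0,0.001,0,0,0,1,0,0,0.002,0,0,0,1,0,0,0.0025,0,0,0,1,0,0,0.0025,0,0,0,1]'; python3 go.py 0.4404 0.1186 0.066 -7.9
```

```text
t: 10.45
position: [0.4407, 0.1187, 0.0662]
tcp_rot: [-0.0, 0.998, -0.07, 0.0]
wrist_force: [-1.2, 0.1, 9.6]
gripper_width: 0.0003
grasp_force: 4.7
shift [-0.0002  0.0001  0.0002] turn [-0.    -0.001 -0.002] t 10.45 p [0.4407 0.1187 0.0662] F [-1.2  0.1  9.6] w 0.0003 j6 1.95
```

9.6 N with the tip at 66 mm means the key is fully down. Retreating and checking.

```bash
python3 -m inch '[0,0,0.0003,0,0,0,1,0,0,0.0003,0,0,0,1,0,0,-0.03,0,0,0,1,0,0,-0.075,0,0,0,1,0,0,-0.075,0,0,0,1]'; python3 -m inch '[0,0,0,0,0,0,1,0,0,0,0,0,0,1]'
python3 - <<'E'
from rig import env,vision
import cv2,numpy as np
c=vision.capture("wrist");d=vision.capture("side")
a=cv2.resize(c["color"][0:250,200:450],(600,600)) [:, :400]
b=cv2.resize(d["color"][180:330,140:400],None,fx=1.5,fy=1.5)
o=np.zeros((600,800,3),np.uint8);o[:,:400]=a;o[:225,400:790]=b
cv2.imwrite("pics/end.png",o)
E
```

```text
t: 11.08
position: [0.4424, 0.1191, 0.1432]
tcp_rot: [-0.001, 0.998, -0.07, 0.003]
wrist_force: [0.2, 0.4, -1.0]
gripper_width: 0.0003
grasp_force: 0.0
t: 11.32
position: [0.4395, 0.1184, 0.1395]
tcp_rot: [0.0, 0.998, -0.07, -0.001]
wrist_force: [1.1, -0.5, 0.2]
gripper_width: 0.0007
grasp_force: 0.0
```

View pics/end.png

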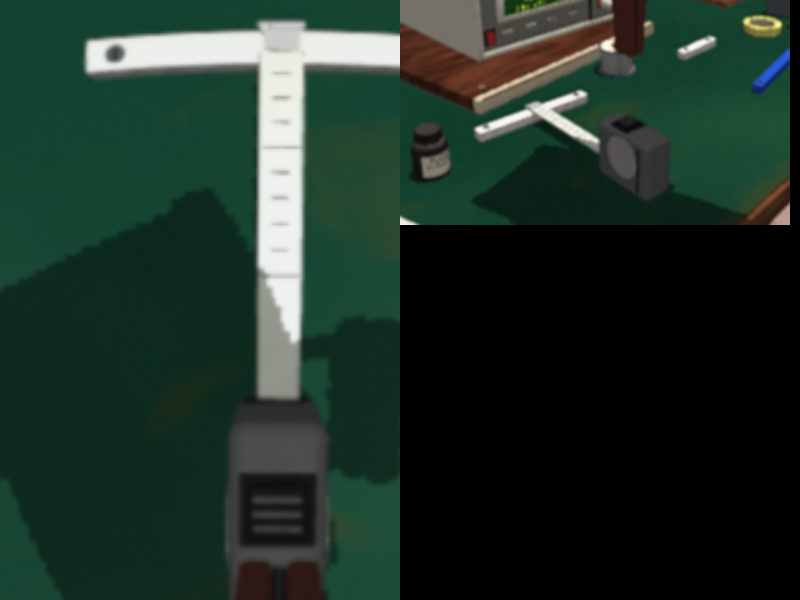

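The hook (280,30) is behind the bar's far edge, the tape is square to the bar, the case is upright and the key is sunk. Handing in.

```bash
python3 -c "
from rig import env
print(env.hand_in())"
```

```text
the job is handed in; nothing more can be done
None
```

The tape is hooked over the long bar's far edge, drawn square to about 15 cm, and locked; the case stands upright, the arm is clear, and the job is handed in (no verdict came back).

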